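Find the right-gauge leaf spring on the bonding jig and mount the soil block under it

TASK

The three leaf springs on the thin-section bonding jig look alike but are of different gauge: find the right one, which gives about 4 mm when closed fingertips press it down in the middle of its free length with about 5 N, held steady for half a second (the thick one gives barely 2 mm, the thin one about 8 mm), and never load a spring beyond 10 N. Then slide the long soil block on its slide, flat and endwise from the jig's open front, under that spring until it is fully home against the stop, pushing gently, and let go. Leave everything else on the bench where it is.

Things in the scene. Friction and masses are not known exactly. Their poses are not given: they have to be found in the camera images.
- jig: bonding jig, aluminium, fixed: base plate 200 x 250 x 12 mm, its top is the channel floor. Origin on the table under the middle channel; x points from the open front (edge at -125 mm) to the back rail (front face at +45 mm, top 40 mm above the table), y left, z up. Three channels along x, at y = +80, 0 and -80 mm, each with a stop bar across (front face at x = -5 mm, 7 mm high) and a spring above
- spring_p: one of three leaf springs that look alike (letters say nothing of place): clamp plate 26 mm wide with two screws on the jig's back rail; origin under the plate, on the rail's top, 60 mm behind the jig's origin; axes as the jig. Bright strip 18 mm wide, 1.5 mm thick, reaching 88 mm from the rail to the open front, drooping 7 mm; its end is 21 mm above the channel floor, then a lip turns up; a domed thumb stud at mid-length
- spring_p_mid (a point): top of the domed thumb stud (12 mm across, 5 mm high) riveted to that strip at the middle of its free length, 44 mm from the rail, about 43 mm above the table at rest; x along the strip to the rail. Pressed down here it yields in proportion to force: at 5 N about 8 mm (thin), 4 mm (right) or under 2.5 mm (thick gauge), one of each; it bottoms at 10 mm
- spring_p_seat (a point): point on the channel floor under that spring, centre of the stop bar's front face; axes as the jig. Guide ribs 6 mm high, 43 mm apart inside, run from here 43 mm forward (-x), then flare for 11 mm. The spring's end is 38 mm in front of this point; its lip ends 53 mm in front, 31 mm above the floor
- spring_q: one of three leaf springs that look alike (letters say nothing of place): clamp plate 26 mm wide with two screws on the jig's back rail; origin under the plate, on the rail's top, 60 mm behind the jig's origin; axes as the jig. Bright strip 18 mm wide, 1.5 mm thick, reaching 88 mm from the rail to the open front, drooping 7 mm; its end is 21 mm above the channel floor, then a lip turns up; a domed thumb stud at mid-length
- spring_q_mid (a point): top of the domed thumb stud (12 mm across, 5 mm high) riveted to that strip at the middle of its free length, 44 mm from the rail, about 43 mm above the table at rest; x along the strip to the rail. Pressed down here it yields in proportion to force: at 5 N about 8 mm (thin), 4 mm (right) or under 2.5 mm (thick gauge), one of each; it bottoms at 10 mm
- spring_q_seat (a point): point on the channel floor under that spring, centre of the stop bar's front face; axes as the jig. Guide ribs 6 mm high, 43 mm apart inside, run from here 43 mm forward (-x), then flare for 11 mm. The spring's end is 38 mm in front of this point; its lip ends 53 mm in front, 31 mm above the floor
- spring_r: one of three leaf springs that look alike (letters say nothing of place): clamp plate 26 mm wide with two screws on the jig's back rail; origin under the plate, on the rail's top, 60 mm behind the jig's origin; axes as the jig. Bright strip 18 mm wide, 1.5 mm thick, reaching 88 mm from the rail to the open front, drooping 7 mm; its end is 21 mm above the channel floor, then a lip turns up; a domed thumb stud at mid-length
- spring_r_mid (a point): top of the domed thumb stud (12 mm across, 5 mm high) riveted to that strip at the middle of its free length, 44 mm from the rail, about 43 mm above the table at rest; x along the strip to the rail. Pressed down here it yields in proportion to force: at 5 N about 8 mm (thin), 4 mm (right) or under 2.5 mm (thick gauge), one of each; it bottoms at 10 mm
- spring_r_seat (a point): point on the channel floor under that spring, centre of the stop bar's front face; axes as the jig. Guide ribs 6 mm high, 43 mm apart inside, run from here 43 mm forward (-x), then flare for 11 mm. The spring's end is 38 mm in front of this point; its lip ends 53 mm in front, 31 mm above the floor
- block_center (a point): centre of the soil block, 13 mm above its underside; x along its length. Brown soil block 90 x 30 x 23 mm on a glass slide 94 x 38 x 3 mm, 26 mm high in all, 0.14 kg, loose on the table; both ends alike. Grip it across the 30 mm soil faces, above the slide. Fully home, its leading end is at the stop and 56 mm stand out in front of the spring's end; the spring, raised 5 mm, then clamps it: right gauge about 1.8 N
- boat_a: bystander, to be left alone: square white weighing boat with soil lumps, 100 mm over the rim, 23 mm high; origin at the centre of its underside
- boat_b: bystander, to be left alone: a second weighing boat like it; origin at the centre of its underside
- spot_plate: bystander, to be left alone: white porcelain spot plate 112 x 80 x 9 mm; origin at the centre of its underside
- offcut: bystander, to be left alone: short offcut of a soil block, 46 x 30 x 23 mm, no slide; not the block to mount; origin at the centre of its underside
- petri: bystander, to be left alone: stack of three clear dishes, 90 mm across, 43 mm high; origin at the centre of its underside
- spatula: bystander, to be left alone: slim steel laboratory spatula, 176 mm long
- soil_jar: bystander, to be left alone: jar 54 mm across, 75 mm high; origin at the centre of its underside
Not all that is in view belongs to the job. What is shaped like the part that bears block_center but blue, green or red is not meant.

How it is judged:
By the outcome, as a careful person would: the job done as asked, in the order asked, and still so for the second after the job is handed in, with the robot touching nothing.
It also fails if it takes over 64 s, if anything falls off the work surface, if the arm or the gripper's body presses on something with over 40 N, if the wrist force passes 120 N, or if a joint passes its speed limit or range.

ROBOT

A 7-joint arm with a two-finger parallel gripper is mounted at the origin on the work surface. World frame = base frame: x ahead of the robot, y to its left, z up, the work surface at z = 0. Lengths are in mm, angles in rad, forces in N, time in s.
With the tool pointing down it reaches from about 400 to 875 mm from the base axis. Payload 4.4 kg.
Tool frame: the origin (TCP) lies at the very end of the fingers, on their centre line; the grasp point (between the pads) lies 19 mm behind it; z points along the fingers, y is the direction in which the jaws open and shut (so a half turn about z gives the same grasp; the last joint's range is limited). The gripper opens to 85 mm and grips with 20 to 120 N. Pads are 22 mm wide; open, the fingers measure 114 mm over their backs; the gripper's body (76 mm by 85 mm) begins 54 mm behind the grasp point. The pads swing forward as they close: fully open they stand 13 mm farther back than shut.
Start: joints at [-1.192, 0.628, 0.038, 1.517, -0.027, 0.996, -0.02], TCP at [279.66, 586.778, 231.313] pointing down, gripper open.
Joint ranges: [-3.06, 3.06], [-0.37, 2.12], [-1.25, 1.32], [0.18, 2.47], [-1.1, 4.24], [0.23, 1.98], [-2.94, 2.94]. Speed limits (rad/s): [2.57, 2.57, 3.14, 3.14, 3.14, 3.14, 3.14].

INTERFACE

Orientations are given as [roll, pitch, yaw] about the fixed x, y, z axes, in that order (R = Rz(yaw) Ry(pitch) Rx(roll)).
In Python, from cell import read_state, get_image, finish_job gives the robot as it stands.
- The arm moves only by the tool carry_out, never from a script. Its argument "series" is a list that holds one entry, the list of rows, each a list of 7 numbers: the shift along the tool's x, y, z in cm, then the turn, a rotation vector about the tool's x, y, z in rad, then the finger opening in cm, from 0 to 8.54. In form: [[[x, y, z, wx, wy, wz, grip], ...]]. A call has 1 to 5 rows; each row is the pose to reach, as a shift and turn from the pose commanded when the call began, along the tool's axes at that moment; what a row does not reach only later rows make up. A row lasts 1/12 s, in which the tool goes at most 41.7 mm and 7.16 degrees, less where a joint would pass 70% of its speed; a pose out of reach is approached as far as the arm can. A call with a gripper value outside its range is refused whole. The fingers move at their own pace and stop on an object; the grip force is fixed at half the most. Time passes only in rows, so rows that repeat a pose let the fingers close. It gives the time, the measured TCP pose, the force and the opening at its end, in the units of the state.
- read_state(): the state, without advancing time (a new reading comes with each control period).
- get_image(name): name is "scene" or "side" or "wrist"; returns a dict with "img" (384x512x3 uint8, blue, green, red), "z_map" (384x512 float32, mm along the optical axis (not along the pixel's ray), 0 where there is no reading), "mtx" (3x3 intrinsics, pixels), "T" (4x4, takes a point from camera to world coordinates); the wrist camera has in their place "T_tool_cam" (4x4, takes a point from camera to tool coordinates, whose origin is the TCP and whose axes are the flange's). Camera axes: x right, y down, z forward; pixel columns grow to the right and rows downward; lengths in mm; the calibration is good to about 2 mm. The wrist camera is an equidistant fisheye: a pixel r from the principal point sees the ray r / f radians off the axis. A picture is of the moment at which its call begins: read the wrist's pose just before it.
- finish_job(): hands the job in, once; it reports no verdict.
The state is a dict: "clock": time; "qpos": joint angles; "qd": joint speeds; "tau": joint torques, N m; "eef_pos": TCP position; "tool_rot": TCP orientation; "force": force on the tool from outside, world axes, zero at the start; "torque": the same for the moment, N m; "width": finger opening in mm.
Only numpy, scipy, OpenCV 4.12 (cv2) and the standard library are available. Lean on these libraries where they do the work, as an engineer would, in place of code of your own. Each camera call takes 0.05 s, during which the arm holds its last target.

## Working session

There is one attempt and no reset: what is moved stays moved. The work goes in short steps, Python scripts to look and compute and a tool call to move; the robot and the scene stay as the last step left them, time stands still between calls to the robot, and variables do not carry over. Pictures are saved under pics/ and viewed, and the job is handed in when it is done.

Besides the shell and the picture viewer there is one more tool, called by a JSON object that holds its "name" and its "arguments". carry_out: Moves the arm, as the interface text tells. Its arguments: {"type":"object","properties":{"series":{"type":"array","items":{"type":"array","items":{"type":"array","items":{"type":"number"}}}}},"required":["series"]}

```bash
mkdir -p pics; ls; python3 - <<'E'
from cell import *
import cv2,numpy as np
s=read_state(); print(s)
for n in ["scene","side","wrist"]:
    d=get_image(n); cv2.imwrite(f"pics/{n}0.png",d["img"]); np.savez(f"{n}0.npz",**d)
    print(n,d["mtx"],d.get("T",d.get("T_tool_cam")))
E
```

```text
pics
{'clock': 0.0, 'qpos': array([-1.19178487,  0.62938679,  0.03842563,  1.51832453, -0.02703417,
        0.99629153, -0.02000441]), 'qd': array([ 0.00161582,  0.00072913,  0.00148249, -0.00144065,  0.00088611,
       -0.00020101,  0.00055296]), 'tau': array([ 1.40570464e-04, -5.63419461e+01,  1.22629791e+00, -1.93448639e+01,
        1.09810082e-02,  1.05174558e-02,  1.59197054e-05]), 'eef_pos': array([279.38269636, 586.22619303, 230.37632191]), 'tool_rot': array([-3.13969947e+00, -1.20457873e-05,  2.69677237e+00]), 'force': array([ 0.92678939, -0.98640304,  0.6849775 ]), 'torque': array([-0.01475409, -0.0233897 ,  0.02544279]), 'width': 85.23069346467888}
scene [[370.30723564   0.         257.47735954]
 [  0.         370.30723564 198.05808961]
 [  0.           0.           1.        ]] [[ 7.95048242e-01  4.67989693e-01 -3.85854817e-01  9.06879901e+02]
 [ 6.06518288e-01 -6.07300233e-01  5.13149094e-01 -5.29012273e+02]
 [ 5.81876696e-03 -6.42006289e-01 -7.66677290e-01  9.19771538e+02]
 [ 0.00000000e+00  0.00000000e+00  0.00000000e+00  1.00000000e+00]]
side [[368.10682576   0.         254.30456647]
 [  0.         368.10682576 192.50402396]
 [  0.           0.           1.        ]] [[-9.96180294e-01 -6.94252486e-02  5.29618445e-02  4.30639616e+02]
 [-8.45630146e-02  6.15807351e-01 -7.83345647e-01  9.94808620e+02]
 [ 2.17696732e-02 -7.84832111e-01 -6.19325956e-01  8.52730585e+02]
 [ 0.00000000e+00  0.00000000e+00  0.00000000e+00  1.00000000e+00]]
wrist [[297.31863964   0.         248.90258028]
 [  0.         297.31863964 186.28065906]
 [  0.           0.           1.        ]] [[ 1.28956429e-03 -9.44949211e-01 -3.27214495e-01  8.49092842e+01]
 [ 9.99999136e-01  1.13570502e-03  6.61277585e-04  5.02643722e-01]
 [-2.53254588e-04 -3.27215065e-01  9.44949860e-01 -1.42481297e+02]
 [ 0.00000000e+00  0.00000000e+00  0.00000000e+00  1.00000000e+00]]
```

View pics/scene0.png

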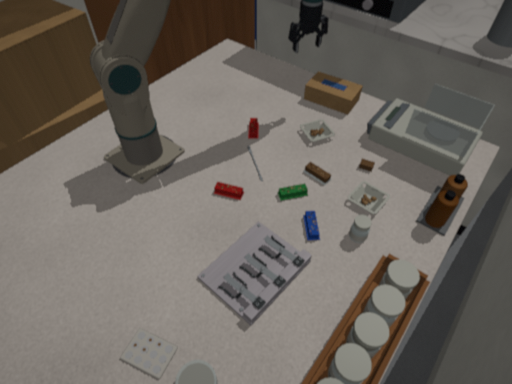

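View pics/side0.png

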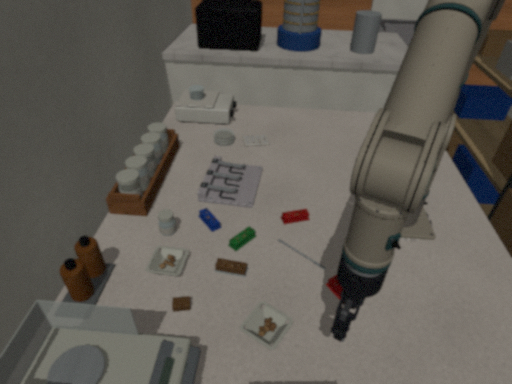

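View pics/wrist0.png

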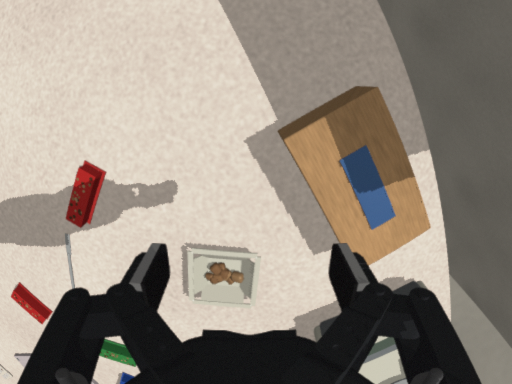

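The scene view shows the jig at about (255,270), the brown block at (318,172) and the offcut at (367,164). In the side view they are at (230,185), (231,267) and (181,303). Zooming in next.

```bash
cat > h.py <<'E'
import numpy as np,cv2
from cell import *
def ray(d,u,v):
    K=d["mtx"];T=d["T"];r=T[:3,:3]@np.array([(u-K[0,2])/K[0,0],(v-K[1,2])/K[1,1],1.]);return T[:3,3],r
def onz(d,u,v,z):
    o,r=ray(d,u,v);return o+r*(z-o[2])/r[2]
def proj(d,p):
    T=d["T"];q=T[:3,:3].T@(np.array(p)-T[:3,3]);return d["mtx"][:2]@(q/q[2])
def wT(s,d):
    from scipy.spatial.transform import Rotation as R
    M=np.eye(4);M[:3,:3]=R.from_euler('xyz',s["tool_rot"]).as_matrix();M[:3,3]=s["eef_pos"];return M@d["T_tool_cam"]
def fray(d,T,u,v):
    K=d["mtx"];x=u-K[0,2];y=v-K[1,2];r=np.hypot(x,y);a=r/K[0,0]
    c=np.array([np.sin(a)*x/r,np.sin(a)*y/r,np.cos(a)]) if r>0 else np.array([0,0,1.]);return T[:3,3],T[:3,:3]@c
def fonz(d,T,u,v,z):
    o,r=fray(d,T,u,v);return o+r*(z-o[2])/r[2]
E
python3 - <<'E'
from h import *
for n,(x0,y0,x1,y1) in {"scene":(190,150,390,320),"side":(160,150,320,290)}.items():
    d=np.load(n+"0.npz"); c=d["img"][y0:y1,x0:x1]
    cv2.imwrite(f"pics/{n}0z.png",cv2.resize(c,None,fx=3.5 if n=="scene" else 4,fy=3.5 if n=="scene" else 4,interpolation=cv2.INTER_CUBIC))
d=np.load("scene0.npz")
for p in [(255,270),(318,172),(367,164)]: print(onz(d,*p,12))
d=np.load("side0.npz")
for p in [(230,185),(231,267),(181,303)]: print(onz(d,*p,12))
E
```

```text
[ 601.12567901 -130.74082937   12.        ]
[542.98362606 296.19459159  12.        ]
[657.72209592 433.38612711  12.        ]
[ 597.67071085 -103.87202347   12.        ]
[540.624482   290.15041645  12.        ]
[656.17333619 425.68646754  12.        ]
```

View pics/scene0z.png

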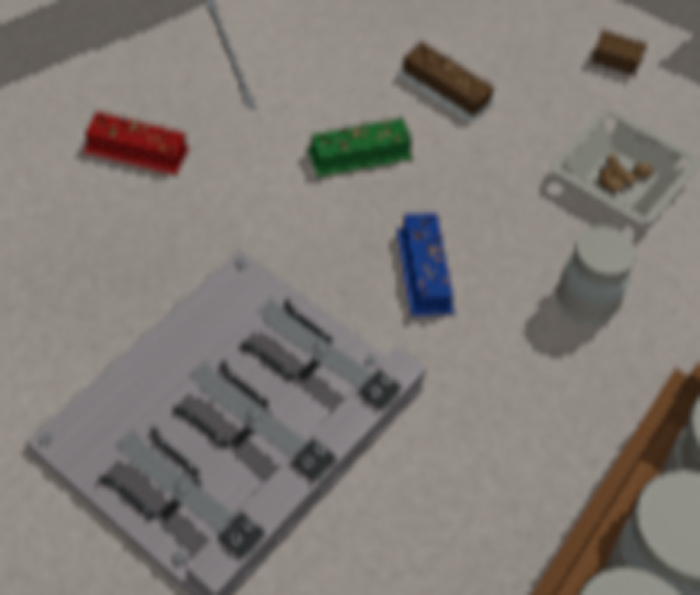

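View pics/side0z.png

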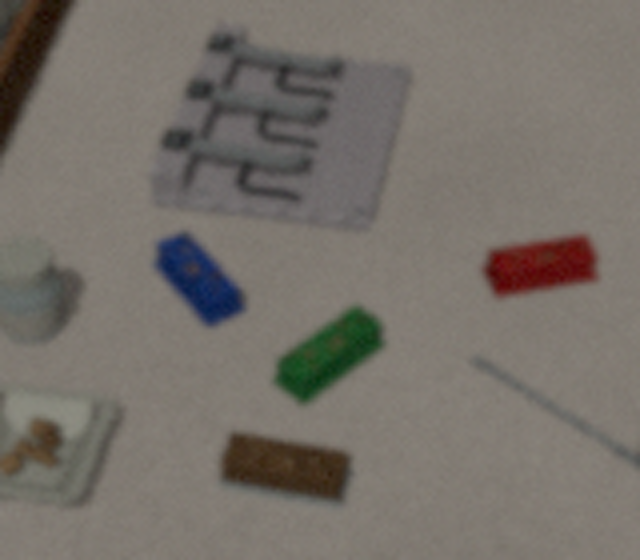

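```bash
python3 - <<'E'
from h import *
d=np.load("scene0.npz")
z=lambda x,y:(190+x/3.5,150+y/3.5)
A=onz(d,*z(240,255),12);B=onz(d,*z(28,450),12);print("front L,R",A,B,np.linalg.norm(A-B))
f=(B-A);print("jig x angle",np.degrees(np.arctan2(f[1],f[0]))+90)
ds=np.load("side0.npz")
# block mask brown
for n,dd,roi in (("scene",d,(295,155,340,190)),("side",ds,(205,250,260,285))):
    im=dd["img"];hsv=cv2.cvtColor(im,cv2.COLOR_BGR2HSV)
    m=np.zeros(im.shape[:2],np.uint8);x0,y0,x1,y1=roi
    m[y0:y1,x0:x1]=((hsv[...,1]>85)&(hsv[...,2]<150))[y0:y1,x0:x1]*255
    c=max(cv2.findContours(m,0,1)[0],key=cv2.contourArea)
    r=cv2.minAreaRect(c);b=cv2.boxPoints(r);print(n,cv2.contourArea(c),r,[onz(dd,*p,20)[:2].round() for p in b])
E
```

```text
front L,R [512.03807583   2.73251117  12.        ] [ 494.81922412 -245.14187542   12.        ] 248.47172955061444
jig x angle -3.9737272552556533
scene 191.0 ((317.314697265625, 171.7911834716797), (25.309844970703125, 8.820096969604492), 32.47119140625) [array([501., 274.]), array([495., 314.]), array([586., 303.]), array([591., 264.])]
side 278.5 ((230.74327087402344, 266.0405578613281), (29.756216049194336, 10.685934066772461), 9.462321281433105) [array([584., 308.]), array([585., 268.]), array([497., 278.]), array([498., 317.])]
```

```bash
cat >> h.py <<'E'
def to(x,y,z,yaw=None):
    from scipy.spatial.transform import Rotation as R
    s=read_state();M=R.from_euler('xyz',s["tool_rot"])
    d=M.inv().apply(np.array([x,y,z])-s["eef_pos"])/10
    w=np.zeros(3)
    if yaw is not None: w=(M.inv()*R.from_euler('xyz',[np.pi,0,yaw])).as_rotvec()
    print("t",round(s["clock"],2),"pos",s["eef_pos"].round(1),"rot",s["tool_rot"].round(3),"q",s["qpos"].round(2),"F",s["force"].round(2),"w",round(s["width"],1));print("MOVE",d.round(2),w.round(3),"rows",np.linalg.norm(d)/4.17)
E
python3 -c "
from h import *
to(580,-130,200,3.072)"
```

```text
t 0.15 pos [279.4 586.3 230.6] rot [-3.14  -0.     2.697] q [-1.19  0.63  0.04  1.52 -0.03  1.   -0.02] F [ 0.26 -0.61  0.17] w 85.7
MOVE [-57.95 -51.73   3.14] [-0.001 -0.    -0.375] rows 18.643904387618214
```

{"name": "carry_out", "arguments": {"series": [[[-58.9,-51.2,3.1,0,0,-0.375,0],[-58.9,-51.2,3.1,0,0,-0.375,0],[-58.9,-51.2,3.1,0,0,-0.375,0],[-58.9,-51.2,3.1,0,0,-0.375,0],[-58.9,-51.2,3.1,0,0,-0.375,0]]]}}

```text
clock: 0.57
eef_pos: [363.1, 393.9, 222.8]
tool_rot: [-3.141, -0.0, 3.073]
force: [1.1, -0.3, 0.5]
width: 25.6
```

```bash
python3 -c "
from h import *
to(580,-130,200,3.072)"
```

```text
t 0.57 pos [363.1 393.9 222.8] rot [-3.141 -0.     3.073] q [-0.83  0.48 -0.07  1.85  0.04  0.82  0.58] F [ 1.07 -0.26  0.51] w 25.6
MOVE [-25.25 -50.76   2.29] [-0.    -0.     0.001] rows 13.607899447224648
```

{"name": "carry_out", "arguments": {"series": [[[-25.2,-50.8,2.3,0,0,0,0],[-25.2,-50.8,2.3,0,0,0,0],[-25.2,-50.8,2.3,0,0,0,0],[-25.2,-50.8,2.3,0,0,0,0],[-25.2,-50.8,2.3,0,0,0,0]]]}}

```text
clock: 0.98
eef_pos: [442.3, 201.4, 214.6]
tool_rot: [3.142, 0.0, 3.072]
force: [0.7, 0.9, -0.3]
width: 0.0
```

{"name": "carry_out", "arguments": {"series": [[[-16.0,-32.2,1.4,0,0,0,0],[-16.0,-32.2,1.4,0,0,0,0],[-16.0,-32.2,1.4,0,0,0,0],[-16.0,-32.2,1.4,0,0,0,0],[-16.0,-32.2,1.4,0,0,0,0]]]}}

```text
clock: 1.4
eef_pos: [521.7, 8.9, 206.4]
tool_rot: [3.142, -0.0, 3.072]
force: [0.9, 0.6, -0.1]
width: -0.1
```

```bash
python3 -c "
from h import *
to(580,-130,200,3.072)"
```

```text
t 1.4 pos [521.7   8.9 206.4] rot [ 3.142 -0.     3.072] q [-0.04  0.48 -0.04  1.9   0.03  0.76  1.4 ] F [ 0.85  0.59 -0.14] w -0.1
MOVE [ -6.79 -13.45   0.64] [ 0. -0. -0.] rows 3.615987363056032
```

{"name": "carry_out", "arguments": {"series": [[[-6.8,-13.4,0.6,0,0,0,0],[-6.8,-13.4,0.6,0,0,0,0],[-6.8,-13.4,0.6,0,0,0,0],[-6.8,-13.4,0.6,0,0,0,0],[-6.8,-13.4,0.6,0,0,0,0]]]}}

```text
clock: 1.82
eef_pos: [580.9, -135.9, 199.9]
tool_rot: [-3.137, 0.001, 3.062]
force: [-0.1, -0.6, 1.0]
width: -0.1
```

```bash
python3 -c "
from h import *
s=read_state();d=get_image('wrist');T=wT(s,d);print(s['eef_pos'],s['force'])
np.savez('w1.npz',Tw=T,**d)
im=cv2.resize(d['img'],None,fx=1.5,fy=1.5,interpolation=cv2.INTER_CUBIC);cv2.imwrite('pics/w1.png',im)
"
```

```text
[ 580.85445412 -135.85585044  199.85077652] [-0.12044304 -0.58414578  0.95990382]
```

View pics/w1.png

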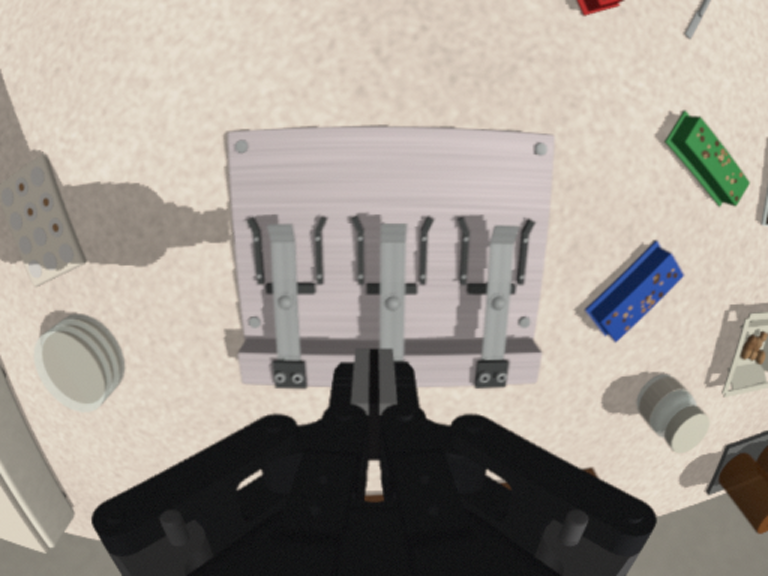

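The wrist view shows all three studs at about (284,302), (392,303) and (498,302) in the 1.5x picture. The open front is at the top and the closed fingers are at (375,370).

```bash
python3 -c "
from h import *
s=read_state();d=get_image('wrist');T=wT(s,d);print(s['clock'],s['eef_pos'],s['tool_rot'],s['force'],abs(s['qd']).max())
np.savez('w2.npz',Tw=T,**d)
c=d['img'][120:270,140:380];cv2.imwrite('pics/w2.png',cv2.resize(c,None,fx=3.3,fy=3.3,interpolation=cv2.INTER_CUBIC))
"
```

```text
1.8667 [ 579.93876092 -131.6614985   199.76615073] [-3.13984525e+00 -2.93490731e-04  3.06555178e+00] [ 0.03711397  0.48544157 -0.11485835] 0.05925268663409903
```

View pics/w2.png

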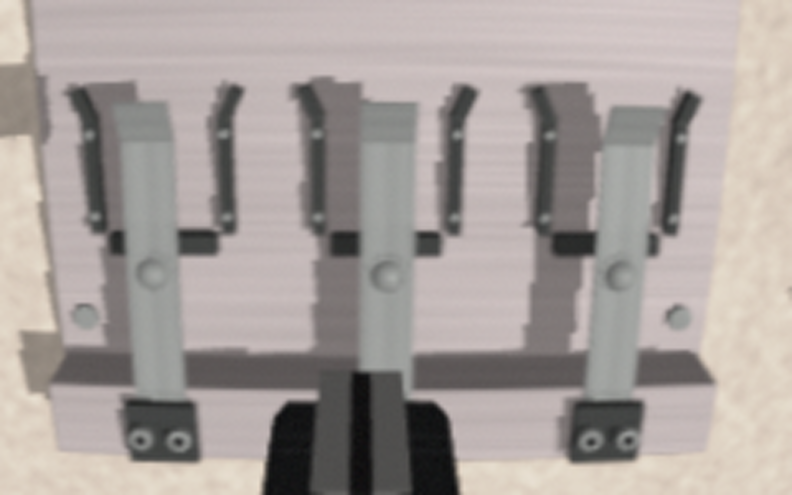

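```bash
python3 -c "
from h import *
d=np.load('w2.npz');T=d['Tw']
for z,pts in ((41,[(152,274),(387,276),(621,275)]),(18,[(98,217),(228,217),(317,217),(454,217),(545,217),(672,217)]),(18,[(90,134),(225,134),(317,134),(458,134),(547,134),(681,137)])):
  P=np.array([fonz(d,T,140+x/3.3,120+y/3.3,z) for x,y in pts]);print(P.round(1))
  f=P[-1]-P[0];print(np.degrees(np.arctan2(-f[0],f[1])),np.linalg.norm(f))
"
```

```text
[[ 614.  -203.8   41. ]
 [ 620.3 -124.9   41. ]
 [ 626.3  -45.4   41. ]]
-4.451035868788704 158.84357159087162
[[ 599.9 -226.5   18. ]
 [ 603.4 -179.2   18. ]
 [ 605.7 -147.9   18. ]
 [ 609.3 -100.1   18. ]
 [ 611.7  -67.7   18. ]
 [ 615.2  -20.4   18. ]]
-4.255364767568406 206.68479990944616
[[ 569.3 -224.7   18. ]
 [ 573.4 -176.8   18. ]
 [ 575.9 -145.3   18. ]
 [ 579.4  -97.3   18. ]
 [ 581.5  -66.5   18. ]
 [ 585.5  -17.7   18. ]]
-4.471498592815617 207.56886238871496
```

```bash
python3 -c "
from h import *
to(612,-125,90,3.065)"
```

```text
t 1.92 pos [ 579.5 -128.5  199.8] rot [ 3.141e+00 -1.000e-03  3.069e+00] q [ 0.2   0.58 -0.04  1.71  0.03  0.85  1.64] F [-0.4   1.23  0.09] w 0.3
MOVE [-3.23  0.59 10.98] [ 0.    -0.001  0.004] rows 2.747864758648947
```

{"name": "carry_out", "arguments": {"series": [[[-1.1,0.2,3.7,0,0,-0.005,0],[-2.2,0.4,7.4,0,0,-0.005,0],[-3.2,0.5,11.0,0,0,-0.005,0],[-3.2,0.5,11.0,0,0,-0.005,0],[-3.2,0.5,11.0,0,0,-0.005,0]]]}}

```text
clock: 2.33
eef_pos: [610.2, -122.1, 88.3]
tool_rot: [3.14, -0.006, 3.08]
force: [0.6, -0.4, 0.4]
width: 0.1
```

```bash
python3 -c "
from h import *
s=read_state();print(s['eef_pos'],abs(s['qd']).max());get_image('side');get_image('side')
s=read_state();d=get_image('wrist');T=wT(s,d);print(s['clock'],s['eef_pos'],s['tool_rot'],s['force'],abs(s['qd']).max())
np.savez('w3.npz',Tw=T,**d)
c=d['img'][0:300,56:456];cv2.imwrite('pics/w3.png',cv2.resize(c,None,fx=2,fy=2,interpolation=cv2.INTER_CUBIC))
"
```

```text
[ 610.15212694 -122.07357315   88.3386031 ] 0.08195899251708967
2.4333 [ 612.73444087 -123.76797087   92.34476178] [3.14145230e+00 1.90932989e-03 3.07805587e+00] [-0.01405319  0.82574957  0.70214683] 0.03138698746130305
```

View pics/w3.png

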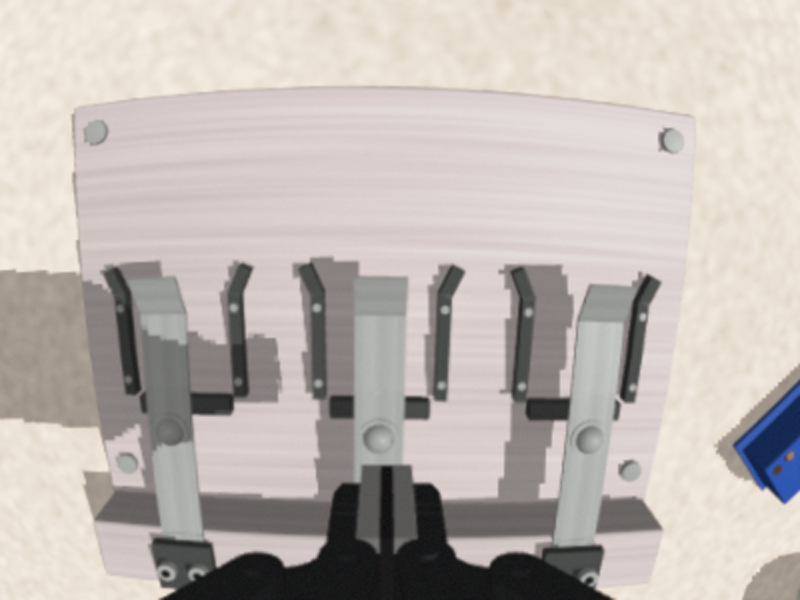

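```bash
python3 -c "
from h import *
d=np.load('w3.npz');T=d['Tw']
for z,pts in ((41,[(170,431),(379,437),(589,438)]),(18,[(130,386),(239,382),(318,383),(441,388),(521,386),(631,388)]),(18,[(121,308),(237,308),(317,308),(445,311),(528,313),(642,317)]),(12,[(75,107),(694,117)])):
  P=np.array([fonz(d,T,56+x/2,y/2,z) for x,y in pts]);print(P.round(1).tolist())
  f=P[-1]-P[0];print(np.degrees(np.arctan2(-f[0],f[1])),np.linalg.norm(f))
to(612,-125,90,3.065)
"
```

```text
[[613.5, -204.2, 41.0], [619.7, -125.9, 41.0], [626.1, -47.3, 41.0]]
-4.59499207392487 157.4045260067934
[[602.6, -228.7, 18.0], [603.7, -180.7, 18.0], [606.0, -149.0, 18.0], [611.1, -101.3, 18.0], [612.3, -69.3, 18.0], [616.4, -21.6, 18.0]]
-3.8142866883206867 207.5560983069462
[[569.5, -226.1, 18.0], [573.8, -177.3, 18.0], [576.2, -146.5, 18.0], [580.3, -98.7, 18.0], [582.7, -66.8, 18.0], [586.3, -18.9, 18.0]]
-4.623321848212638 207.95653518545444
[[485.6, -239.4, 12.0], [505.3, 7.0, 12.0]]
-4.567405531504938 247.12610395790014
t 2.48 pos [ 613.2 -124.3   93.1] rot [-3.141  0.004  3.078] q [ 0.18  0.76 -0.03  1.71  0.04  0.67  1.63] F [-0.18  0.3   0.6 ] w -0.1
MOVE [ 0.12 -0.08  0.31] [-0.     0.004  0.013] rows 0.08271469885231933
```

{"name": "carry_out", "arguments": {"series": [[[-0.3,0.1,1.0,0,0,0,0],[-0.5,0.1,2.0,0,0,0,0],[-0.7,0.1,3.0,0,0,0,0],[-0.7,0.1,3.5,0,0,0,0],[-0.7,0.1,3.5,0,0,0,0]]]}}

```text
clock: 2.9
eef_pos: [618.0, -124.0, 53.7]
tool_rot: [3.141, -0.003, 3.077]
force: [-0.7, -0.2, 0.2]
width: 0.0
```

{"name": "carry_out", "arguments": {"series": [[[0,0,0,0,0,0,0],[0,0,0,0,0,0,0],[0,0,0,0,0,0,0]]]}}

```text
clock: 3.15
eef_pos: [619.4, -124.3, 55.8]
tool_rot: [-3.142, 0.001, 3.077]
force: [0.2, 0.4, -0.6]
width: -0.0
```

```bash
python3 -c "
from h import *
to(620,-125.5,47)
print(read_state()['qd'].round(3))
"
```

```text
t 3.15 pos [ 619.4 -124.3   55.8] rot [-3.142e+00  1.000e-03  3.077e+00] q [ 0.17  0.82 -0.03  1.7   0.04  0.62  1.62] F [ 0.19  0.44 -0.6 ] w -0.0
MOVE [-0.07 -0.12  0.88] [0. 0. 0.] rows 0.2128453571197407
[-0.001 -0.003 -0.001 -0.001  0.001  0.     0.   ]
```

{"name": "carry_out", "arguments": {"series": [[[-0.1,-0.1,0.3,0,0,0,0],[-0.1,-0.1,0.6,0,0,0,0],[-0.1,-0.1,0.9,0,0,0,0],[-0.1,-0.1,1.0,0,0,0,0],[-0.1,-0.1,1.0,0,0,0,0]]]}}

```text
clock: 3.57
eef_pos: [619.7, -125.1, 44.9]
tool_rot: [3.141, -0.001, 3.077]
force: [-0.6, 0.1, 0.3]
width: -0.1
```

{"name": "carry_out", "arguments": {"series": [[[0,0,0.1,0,0,0,0],[0,0,0.2,0,0,0,0],[0,0,0.2,0,0,0,0]]]}}

```text
clock: 3.82
eef_pos: [620.0, -125.2, 43.3]
tool_rot: [3.142, -0.0, 3.077]
force: [-0.1, -0.2, 0.4]
width: -0.3
```

{"name": "carry_out", "arguments": {"series": [[[0,0,0.1,0,0,0,0],[0,0,0.1,0,0,0,0]]]}}

```text
clock: 3.98
eef_pos: [620.2, -125.2, 42.4]
tool_rot: [3.142, 0.0, 3.077]
force: [0.6, 0.1, 0.2]
width: -0.2
```

{"name": "carry_out", "arguments": {"series": [[[0,0,0.1,0,0,0,0],[0,0,0.1,0,0,0,0]]]}}

```text
clock: 4.15
eef_pos: [620.2, -125.2, 41.5]
tool_rot: [-3.142, 0.0, 3.077]
force: [-0.4, 0.6, 0.7]
width: 0.1
```

{"name": "carry_out", "arguments": {"series": [[[0,0,0.1,0,0,0,0],[0,0,0.1,0,0,0,0]]]}}

```text
clock: 4.32
eef_pos: [620.2, -125.2, 40.5]
tool_rot: [3.142, 0.0, 3.077]
force: [-1.2, -0.5, 2.5]
width: 0.4
```

{"name": "carry_out", "arguments": {"series": [[[0,0,0.1,0,0,0,0],[0,0,0.1,0,0,0,0]]]}}

```text
clock: 4.48
eef_pos: [620.2, -125.2, 39.6]
tool_rot: [-3.142, 0.0, 3.077]
force: [-1.4, 0.3, 2.9]
width: 0.2
```

{"name": "carry_out", "arguments": {"series": [[[0,0,0.1,0,0,0,0],[0,0,0.1,0,0,0,0]]]}}

```text
clock: 4.65
eef_pos: [620.2, -125.2, 38.6]
tool_rot: [-3.142, 0.0, 3.077]
force: [-0.6, 0.3, 5.0]
width: -0.4
```

{"name": "carry_out", "arguments": {"series": [[[0,0,0.05,0,0,0,0],[0,0,0.05,0,0,0,0]]]}}

```text
clock: 4.82
eef_pos: [620.3, -125.2, 38.2]
tool_rot: [-3.142, 0.0, 3.077]
force: [-1.5, 0.4, 5.3]
width: -0.2
```

{"name": "carry_out", "arguments": {"series": [[[0,0,0,0,0,0,0],[0,0,0,0,0,0,0]]]}}

```text
clock: 4.98
eef_pos: [620.3, -125.3, 38.2]
tool_rot: [-3.142, 0.0, 3.077]
force: [-0.5, -0.1, 5.6]
width: -0.2
```

{"name": "carry_out", "arguments": {"series": [[[0,0,0,0,0,0,0],[0,0,0,0,0,0,0]]]}}

```text
clock: 5.15
eef_pos: [620.3, -125.3, 38.2]
tool_rot: [-3.142, 0.0, 3.077]
force: [-0.4, 0.5, 5.4]
width: 0.2
```

{"name": "carry_out", "arguments": {"series": [[[0,0,0,0,0,0,0],[0,0,0,0,0,0,0]]]}}

```text
clock: 5.32
eef_pos: [620.3, -125.2, 38.1]
tool_rot: [-3.142, 0.0, 3.077]
force: [-1.0, -0.7, 5.3]
width: 0.1
```

{"name": "carry_out", "arguments": {"series": [[[0,0,0,0,0,0,0],[0,0,0,0,0,0,0]]]}}

```text
clock: 5.48
eef_pos: [620.3, -125.2, 38.2]
tool_rot: [-3.142, 0.0, 3.077]
force: [-1.1, 0.2, 5.2]
width: -0.1
```

{"name": "carry_out", "arguments": {"series": [[[0,0,0,0,0,0,0],[0,0,0,0,0,0,0]]]}}

```text
clock: 5.65
eef_pos: [620.2, -125.2, 38.1]
tool_rot: [-3.142, 0.0, 3.077]
force: [-1.6, 0.4, 5.4]
width: -0.2
```

{"name": "carry_out", "arguments": {"series": [[[0,0,-0.1,0,0,0,0],[0,0,-0.2,0,0,0,0],[0,0,-0.2,0,0,0,0]]]}}

```text
clock: 5.9
eef_pos: [620.2, -125.2, 40.1]
tool_rot: [-3.142, 0.0, 3.077]
force: [-0.5, -0.3, 2.3]
width: -0.2
```

{"name": "carry_out", "arguments": {"series": [[[0,0,0,0,0,0,0]]]}}

```text
clock: 5.98
eef_pos: [620.2, -125.2, 39.9]
tool_rot: [-3.142, 0.0, 3.077]
force: [1.1, -0.0, 3.4]
width: -0.0
```

{"name": "carry_out", "arguments": {"series": [[[0,0,-0.5,0,0,0,0],[0,0,-2.0,0,0,0,0],[0,0,-5.0,0,0,0,0],[0,0,-9.0,0,0,0,0],[0,0,-9.0,0,0,0,0]]]}}

```text
clock: 6.4
eef_pos: [624.6, -126.0, 136.8]
tool_rot: [-3.14, 0.012, 3.077]
force: [1.0, 0.7, 0.9]
width: -0.2
```

```bash
python3 -c "
from h import *
to(520,291,170,3.0)"
```

```text
t 6.4 pos [ 624.6 -126.   136.8] rot [-3.14   0.012  3.077] q [ 0.18  0.71 -0.04  1.65  0.03  0.76  1.63] F [1.04 0.66 0.88] w -0.2
MOVE [13.11 40.93 -3.52] [-0.001  0.012  0.077] rows 10.340821503588593
```

{"name": "carry_out", "arguments": {"series": [[[13.1,40.9,-3.3,0,0,0.077,7],[13.1,40.9,-3.3,0,0,0.077,7],[13.1,40.9,-3.3,0,0,0.077,7],[13.1,40.9,-3.3,0,0,0.077,7],[13.1,40.9,-3.3,0,0,0.077,7]]]}}

```text
clock: 6.82
eef_pos: [568.8, 78.0, 146.0]
tool_rot: [3.141, -0.0, 2.999]
force: [0.7, 0.8, 0.1]
width: 60.4
```

```bash
python3 -c "
from h import *
to(520,291,170,3.0)"
```

```text
t 6.82 pos [568.8  78.  146. ] rot [ 3.141 -0.     2.999] q [-0.19  0.63  0.01  1.82 -0.01  0.7   1.25] F [0.68 0.79 0.09] w 60.4
MOVE [ 7.85 20.4  -2.39] [ 0.    -0.    -0.001] rows 5.27264276388991
```

{"name": "carry_out", "arguments": {"series": [[[7.4,20.0,-2.0,0,0,0,7],[7.4,20.0,-2.0,0,0,0,7],[7.4,20.0,-2.0,0,0,0,7],[7.4,20.0,-2.0,0,0,0,7],[7.4,20.0,-2.0,0,0,0,7]]]}}

```text
clock: 7.23
eef_pos: [525.0, 280.9, 165.5]
tool_rot: [-3.141, -0.0, 3.0]
force: [0.8, 0.4, -0.8]
width: 70.0
```

{"name": "carry_out", "arguments": {"series": [[[0.3,0.4,0,0,0,0,7],[0.3,0.4,0,0,0,0,7],[0.3,0.4,0,0,0,0,7],[0.3,0.4,0,0,0,0,7],[0.3,0.4,0,0,0,0,7]]]}}

```text
clock: 7.65
eef_pos: [524.3, 281.2, 165.2]
tool_rot: [-3.14, 0.0, 2.997]
force: [0.7, -0.3, -0.2]
width: 70.2
```

```bash
python3 -c "
from h import *
s=read_state();d=get_image('wrist');T=wT(s,d);print(s['clock'],s['eef_pos'],s['tool_rot'],s['force'],abs(s['qd']).max())
np.savez('w4.npz',Tw=T,**d)
c=d['img'][0:300,56:456];cv2.imwrite('pics/w4.png',cv2.resize(c,None,fx=2,fy=2,interpolation=cv2.INTER_CUBIC))
"
```

```text
7.65 [524.26876647 281.21437636 165.24703512] [-3.14037408e+00  1.50383172e-04  2.99669016e+00] [ 0.67787455 -0.26230711 -0.19423789] 0.0038598677761232025
```

View pics/w4.png

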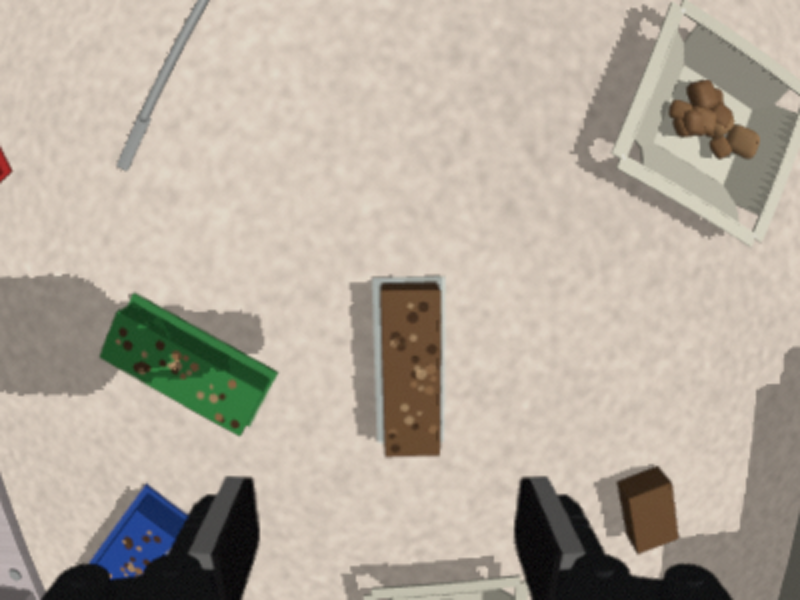

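Brown block top face is about (381..440, 290..456) in the picture, nearly vertical, and the fingers straddle its column. Green is left at (190,365), the offcut is right at (650,510), and boat_b is at (440,585).

```bash
python3 -c "
from h import *
d=np.load('w4.npz');T=d['Tw']
P=np.array([fonz(d,T,56+x/2,y/2,26) for x,y in [(380,290),(440,290),(440,456),(385,456)]]);print(P.round(1))
a=(P[2]+P[3]-P[0]-P[1])[:2]/2;c=P.mean(0);L=np.hypot(*a);ang=np.arctan2(a[1],a[0]);print(c,L,np.degrees(ang))
g=c[:2]-30*a/L;print(g)
Q=np.array([fonz(d,T,56+x/2,y/2,3) for x,y in [(373,277),(441,276)]]);print(Q)
to(g[0],g[1],60,np.pi+ang)
"
```

```text
[[495.1 283.2  26. ]
 [499.1 311.9  26. ]
 [587.7 301.8  26. ]
 [583.4 272.9  26. ]]
[541.32063135 292.45628201  26.        ] 89.08084083744686 -6.602038963621489
[511.5195711  295.90545704]
[[492.17223339 279.76373994   3.        ]
 [496.55845264 314.78451531   3.        ]]
t 7.7 pos [524.3 281.4 165.3] rot [-3.141  0.     2.997] q [-0.56  0.63  0.04  1.74 -0.03  0.77  0.91] F [ 0.43 -0.19 -0.38] w 69.7
MOVE [ 1.47  1.26 10.53] [-0.001  0.    -0.03 ] rows 2.5670759148279996
```

{"name": "carry_out", "arguments": {"series": [[[1.5,1.3,3.5,0,0,-0.02,5],[1.5,1.3,7.0,0,0,-0.02,5],[1.5,1.3,10.0,0,0,-0.02,5],[1.5,1.3,10.5,0,0,-0.02,5],[1.5,1.3,10.5,0,0,-0.02,5]]]}}

```text
clock: 8.12
eef_pos: [509.7, 296.5, 58.7]
tool_rot: [-3.138, -0.003, 3.018]
force: [0.5, -0.5, 0.4]
width: 49.7
```

{"name": "carry_out", "arguments": {"series": [[[0,0,0.0,0,0,0,5],[0,0,0,0,0,0,5],[0,0,0,0,0,0,5]]]}}

```text
clock: 8.37
eef_pos: [512.0, 298.9, 62.4]
tool_rot: [3.139, 0.003, 3.019]
force: [-0.3, -0.1, 0.0]
width: 49.9
```

```bash
python3 -c "
from h import *
to(511.5,295.9,8,3.016)
s=read_state();d=get_image('wrist');T=wT(s,d);
np.savez('w5.npz',Tw=T,**d)
c=d['img'][0:300,56:456];cv2.imwrite('pics/w5.png',cv2.resize(c,None,fx=2,fy=2,interpolation=cv2.INTER_CUBIC))
"
```

```text
t 8.37 pos [512.  298.9  62.4] rot [3.139e+00 3.000e-03 3.019e+00] q [-0.59  0.77  0.02  1.82 -0.03  0.55  0.9 ] F [-0.3  -0.1   0.01] w 49.9
MOVE [ 0.03 -0.32  5.44] [0.002 0.003 0.003] rows 1.306681988777911
```

View pics/w5.png

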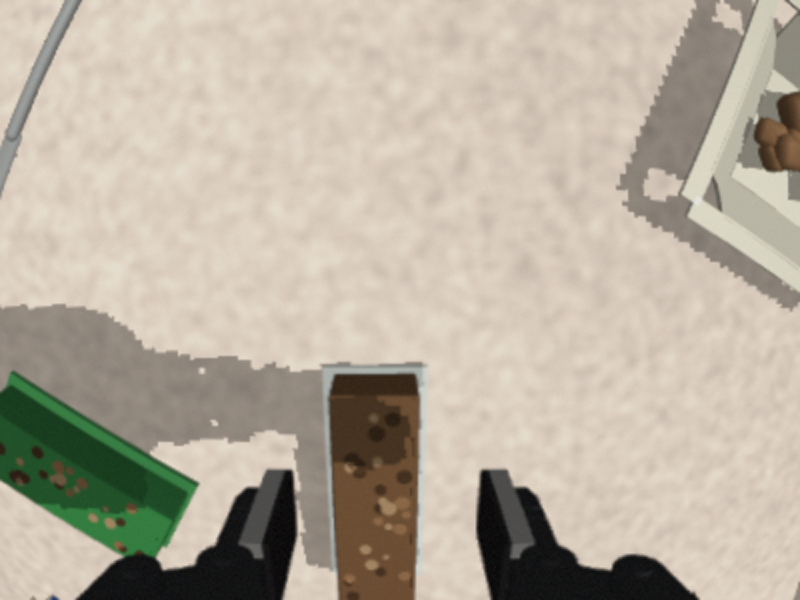

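```bash
python3 -c "
from h import *
d=np.load('w5.npz');T=d['Tw']
P=np.array([fonz(d,T,56+x/2,y/2,26) for x,y in [(330,396),(418,396),(415,590),(338,590)]]);print(P.round(1))
for i,j in ((0,3),(1,2)):
  a=P[j]-P[i];print(np.degrees(np.arctan2(a[1],a[0])))
a=P[1]-P[0];print(np.degrees(np.arctan2(-a[0],a[1])))
m=(P[0]+P[1])/2; print(m+15*np.array([.992,-.12,0]))
to(511.5,295.9,8,3.016)
"
```

```text
[[495.4 283.6  26. ]
 [498.8 311.8  26. ]
 [579.1 302.9  26. ]
 [575.6 273.4  26. ]]
-7.203993306713167
-6.346336232403586
-6.96998230678988
[512.00058871 295.89364177  26.        ]
t 8.42 pos [511.8 298.9  62.2] rot [3.140e+00 3.000e-03 3.019e+00] q [-0.59  0.77  0.02  1.82 -0.03  0.55  0.9 ] F [0.09 0.93 0.24] w 49.8
MOVE [ 0.01 -0.31  5.42] [0.002 0.003 0.003] rows 1.3026099770485122
```

{"name": "carry_out", "arguments": {"series": [[[0,-0.3,2.0,0,0,0,5],[0,-0.3,3.5,0,0,0,5],[0,-0.3,4.5,0,0,0,5],[0,-0.3,5.0,0,0,0,5],[0,-0.3,5.4,0,0,0,5]]]}}

```text
clock: 8.83
eef_pos: [510.4, 295.7, 6.4]
tool_rot: [3.141, 0.0, 3.02]
force: [-0.2, -0.1, 0.5]
width: 50.0
```

{"name": "carry_out", "arguments": {"series": [[[0,0,0,0,0,0,5],[0,0,0,0,0,0,5],[0,0,0,0,0,0,5]]]}}

```text
clock: 9.08
eef_pos: [510.6, 295.8, 7.1]
tool_rot: [3.141, 0.001, 3.02]
force: [0.1, 0.0, -0.3]
width: 49.8
```

{"name": "carry_out", "arguments": {"series": [[[0,0,0,0,0,0,2.5],[0,0,0,0,0,0,2.0],[0,0,0,0,0,0,2.0],[0,0,0,0,0,0,2.0],[0,0,0,0,0,0,2.0]]]}}

```text
clock: 9.5
eef_pos: [510.7, 295.8, 7.2]
tool_rot: [3.141, 0.001, 3.02]
force: [0.7, -0.7, 5.7]
width: 28.8
```

{"name": "carry_out", "arguments": {"series": [[[0,0,-0.5,0,0,0,2],[0,0,-1.0,0,0,0,2],[0,0,-1.5,0,0,0,2],[0,0,-1.5,0,0,0,2]]]}}

```text
clock: 9.83
eef_pos: [510.7, 295.8, 22.5]
tool_rot: [3.141, 0.001, 3.02]
force: [0.3, 0.7, -2.3]
width: 28.8
```

```bash
python3 -c "
from h import *
to(511,296,60,3.065)
s=read_state();d=get_image('wrist');T=wT(s,d);
np.savez('w6.npz',Tw=T,**d)
c=d['img'][0:300,56:456];cv2.imwrite('pics/w6.png',cv2.resize(c,None,fx=2,fy=2,interpolation=cv2.INTER_CUBIC))
d=get_image('side');cv2.imwrite('pics/s6.png',cv2.resize(d['img'][200:320,160:320],None,fx=5,fy=5,interpolation=cv2.INTER_CUBIC))
"
```

```text
t 9.83 pos [510.7 295.8  22.5] rot [3.141e+00 1.000e-03 3.020e+00] q [-0.58  0.83  0.02  1.83 -0.03  0.47  0.9 ] F [ 0.29  0.67 -2.31] w 28.8
MOVE [-0.03  0.03 -3.75] [ 0.001  0.001 -0.045] rows 0.9004473133131848
```

View pics/w6.png

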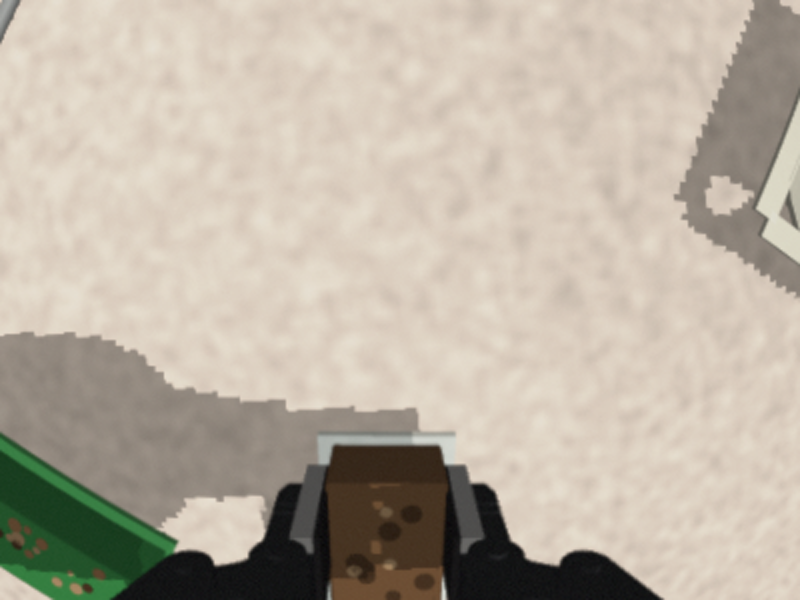

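View pics/s6.png

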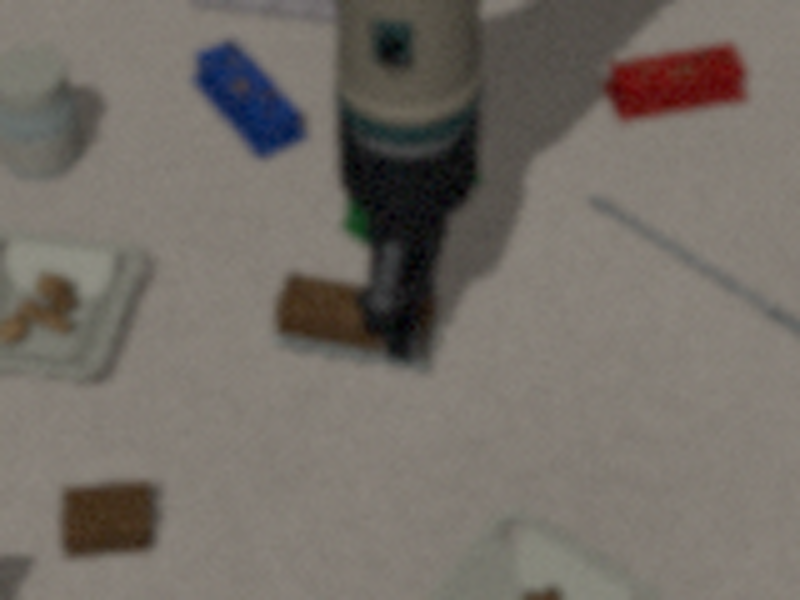

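Side view shows the block lifted level and gripped near its robot-side end, with green and the offcut undisturbed. The wrist view shows it centred between the pads.

{"name": "carry_out", "arguments": {"series": [[[0.3,-1.0,-1.5,0,0,0,2],[0.6,-3.0,-3.5,0,0,-0.02,2],[0.9,-6.0,-5.0,0,0,-0.03,2],[1.2,-9.0,-6.0,0,0,-0.04,2],[1.4,-12.0,-6.0,0,0,-0.045,2]]]}}

```text
clock: 10.35
eef_pos: [482.2, 177.6, 83.1]
tool_rot: [3.14, 0.003, 3.066]
force: [0.2, 0.2, -1.7]
width: 28.7
```

```bash
python3 -c "
from h import *
to(461.8,-113,80,3.063)"
```

```text
t 10.35 pos [482.2 177.6  83.1] rot [3.140e+00 3.000e-03 3.066e+00] q [-0.4   0.66 -0.01  2.02  0.02  0.45  1.07] F [ 0.25  0.19 -1.67] w 28.7
MOVE [ -0.15 -29.13   0.27] [0.001 0.003 0.003] rows 6.985685293763968
```

{"name": "carry_out", "arguments": {"series": [[[0,-3.0,0,0,0,0,2],[0,-6.2,0,0,0,0,2],[0,-9.4,0,0,0,0,2],[0,-12.6,0,0,0,0,2],[0,-15.8,0,0,0,0,2]]]}}

```text
clock: 10.77
eef_pos: [469.2, 19.1, 81.3]
tool_rot: [-3.142, -0.0, 3.065]
force: [-0.1, -1.5, -1.9]
width: 28.8
```

{"name": "carry_out", "arguments": {"series": [[[0,-3.2,0,0,0,0,2],[0,-6.4,0,0,0,0,2],[0,-9.4,0,0,0,0,2],[0,-11.6,0,0,0,0,2],[0,-13.0,0,0,0,0,2]]]}}

```text
clock: 11.18
eef_pos: [458.8, -112.6, 81.3]
tool_rot: [-3.14, -0.001, 3.061]
force: [0.3, 0.9, -2.5]
width: 29.0
```

{"name": "carry_out", "arguments": {"series": [[[0,0,0,0,0,0,2],[0,0,0,0,0,0,2],[0,0,0,0,0,0,2],[0,0,0,0,0,0,2]]]}}

```text
clock: 11.52
eef_pos: [459.8, -107.5, 81.3]
tool_rot: [3.141, -0.0, 3.067]
force: [-0.5, -0.9, -1.1]
width: 28.3
```

```bash
python3 -c "
from h import *
to(461.8,-113,30,3.063)
s=read_state();d=get_image('wrist');T=wT(s,d);
np.savez('w7.npz',Tw=T,**d)
c=d['img'][84:384,56:456];cv2.imwrite('pics/w7.png',cv2.resize(c,None,fx=2,fy=2,interpolation=cv2.INTER_CUBIC))
"
```

```text
t 11.52 pos [ 459.8 -107.5   81.3] rot [ 3.141 -0.     3.067] q [ 0.23  0.63 -0.09  2.13  0.14  0.38  1.52] F [-0.49 -0.9  -1.15] w 28.3
MOVE [-0.24 -0.54  5.13] [ 0.001 -0.     0.004] rows 1.239206802526046
```

View pics/w7.png

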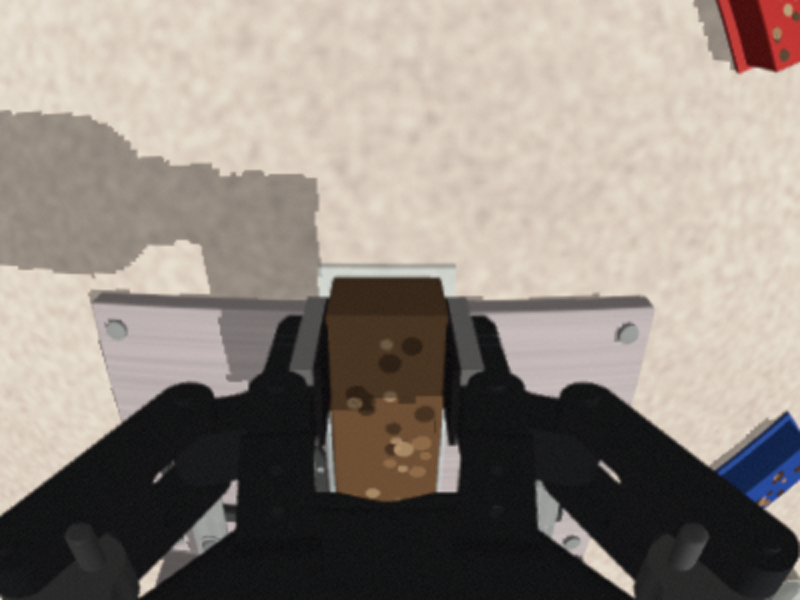

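{"name": "carry_out", "arguments": {"series": [[[-0.1,-0.5,1.5,0,0,0.004,2],[-0.2,-0.5,3.0,0,0,0.004,2],[-0.2,-0.5,4.5,0,0,0.004,2],[-0.2,-0.5,5.4,0,0,0.004,2],[-0.2,-0.5,5.4,0,0,0.004,2]]]}}

```text
clock: 11.98
eef_pos: [460.2, -113.0, 25.9]
tool_rot: [3.141, -0.003, 3.063]
force: [-0.1, -0.2, -1.6]
width: 28.9
```

{"name": "carry_out", "arguments": {"series": [[[0,0,0,0,0,0,2],[0,0,0,0,0,0,2],[0,0,0,0,0,0,2]]]}}

```text
clock: 12.23
eef_pos: [461.8, -114.1, 28.1]
tool_rot: [-3.142, 0.001, 3.061]
force: [-0.4, -0.6, -0.4]
width: 28.5
```

```bash
python3 -c "
from h import *
to(461.8,-113,20,3.063)
s=read_state();d=get_image('wrist');T=wT(s,d);
np.savez('w8.npz',Tw=T,**d)
c=d['img'][84:384,56:456];cv2.imwrite('pics/w8.png',cv2.resize(c,None,fx=2,fy=2,interpolation=cv2.INTER_CUBIC))
d=get_image('side');cv2.imwrite('pics/s8.png',cv2.resize(d['img'][140:230,180:300],None,fx=6,fy=6,interpolation=cv2.INTER_CUBIC))
d=get_image('scene');cv2.imwrite('pics/c8.png',cv2.resize(d['img'][200:330,190:330],None,fx=5,fy=4.6,interpolation=cv2.INTER_CUBIC))
"
```

```text
t 12.23 pos [ 461.8 -114.1   28.1] rot [-3.142e+00  1.000e-03  3.061e+00] q [ 0.23  0.74 -0.06  2.14  0.17  0.26  1.5 ] F [-0.42 -0.57 -0.41] w 28.5
MOVE [0.01 0.11 0.81] [-0.     0.001 -0.002] rows 0.19627917171355086
```

View pics/w8.png

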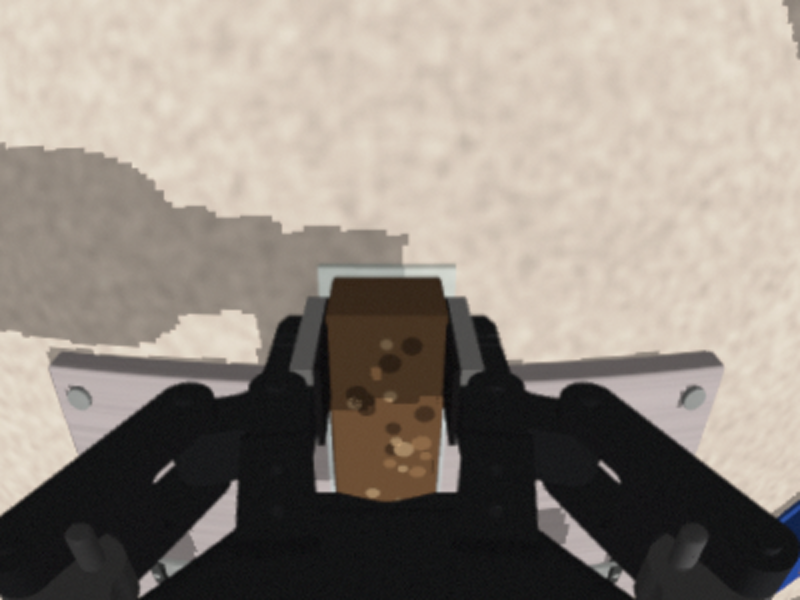

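View pics/s8.png

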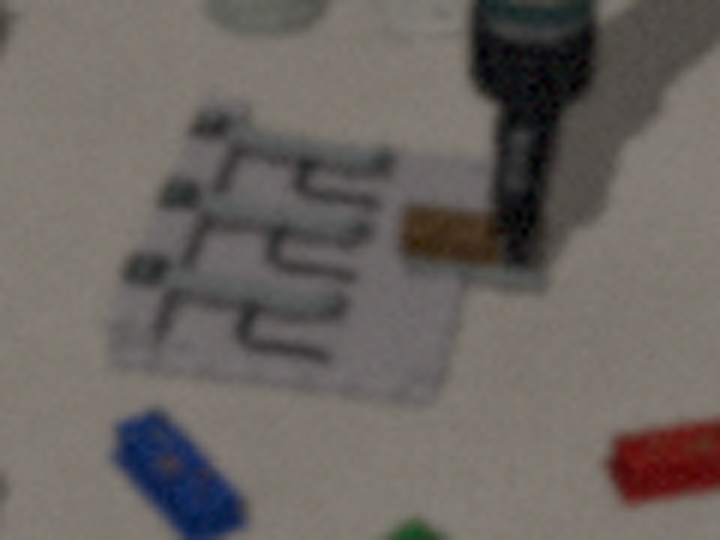

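View pics/c8.png

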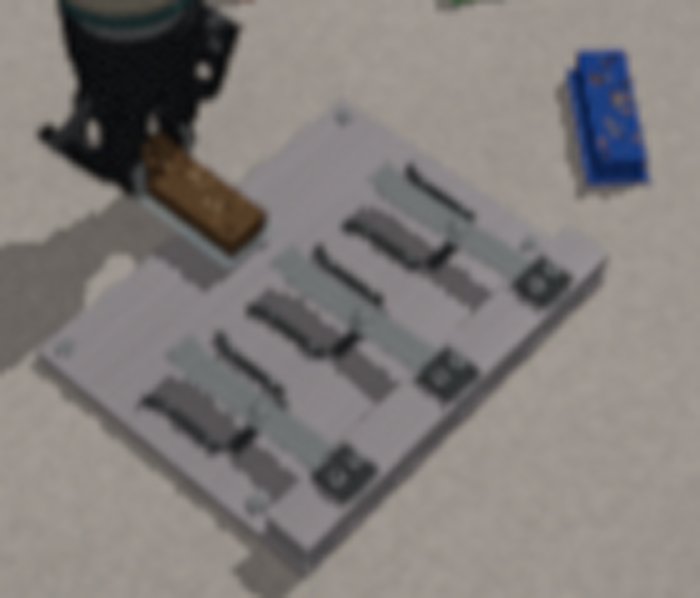

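Wrist view: block centred (386) between front screws (79 and 692, mid 385.5) – aligned. Scene and side show it heading to the middle channel.

{"name": "carry_out", "arguments": {"series": [[[-0.4,0,0,0,0,0,2],[-0.8,0.0,0,0,0,0,2],[-1.2,0.0,0.3,0,0,0,2],[-1.2,0.0,0.5,0,0,0,2],[-1.2,0.0,0.5,0,0,0,2]]]}}

```text
clock: 12.8
eef_pos: [473.3, -115.1, 21.9]
tool_rot: [3.141, -0.0, 3.061]
force: [-0.5, -0.7, -1.9]
width: 28.5
```

```bash
python3 -c "
from h import *
to(473.8,-113.9,19.5,3.063)"
```

```text
t 12.8 pos [ 473.3 -115.1   21.9] rot [ 3.141 -0.     3.061] q [ 0.23  0.76 -0.07  2.11  0.17  0.27  1.5 ] F [-0.51 -0.71 -1.89] w 28.5
MOVE [-0.04  0.13  0.24] [ 0.    -0.    -0.002] rows 0.06592705043296736
```

{"name": "carry_out", "arguments": {"series": [[[0,0.1,0.1,0,0,0,2],[0,0.12,0.15,0,0,0,2],[0,0.12,0.2,0,0,0,2],[0,0.12,0.2,0,0,0,2]]]}}

```text
clock: 13.13
eef_pos: [473.0, -113.9, 20.3]
tool_rot: [3.142, -0.0, 3.061]
force: [-0.2, 0.2, -2.3]
width: 28.6
```

{"name": "carry_out", "arguments": {"series": [[[0,0,0.05,0,0,0,2],[0,0,0.05,0,0,0,2]]]}}

```text
clock: 13.3
eef_pos: [473.2, -114.0, 19.9]
tool_rot: [3.142, -0.0, 3.061]
force: [0.5, -0.1, -1.1]
width: 28.7
```

{"name": "carry_out", "arguments": {"series": [[[0,0,0.05,0,0,0,2],[0,0,0.05,0,0,0,2]]]}}

```text
clock: 13.47
eef_pos: [473.2, -114.0, 19.4]
tool_rot: [3.142, -0.0, 3.061]
force: [0.2, 0.6, -1.1]
width: 29.0
```

{"name": "carry_out", "arguments": {"series": [[[0,0,0.05,0,0,0,2],[0,0,0.05,0,0,0,2]]]}}

```text
clock: 13.63
eef_pos: [473.2, -114.0, 19.2]
tool_rot: [-3.142, 0.0, 3.061]
force: [-1.6, 0.3, 2.3]
width: 28.1
```

{"name": "carry_out", "arguments": {"series": [[[-0.3,0,-0.03,0,0,0,2],[-0.7,0,-0.03,0,0,0,2],[-1.1,0,-0.03,0,0,0,2],[-1.4,0,-0.03,0,0,0,2],[-1.6,0,-0.03,0,0,0,2]]]}}

```text
clock: 14.05
eef_pos: [488.9, -115.3, 19.2]
tool_rot: [-3.142, -0.001, 3.061]
force: [-3.9, 0.2, 5.3]
width: 29.0
```

```bash
python3 -c "
from h import *
to(536.4,-118.9,19.5,3.063)
d=get_image('scene');cv2.imwrite('pics/c9.png',cv2.resize(d['img'][210:310,200:320],None,fx=6,fy=6,interpolation=cv2.INTER_CUBIC))"
```

```text
t 14.05 pos [ 488.9 -115.3   19.2] rot [-3.142e+00 -1.000e-03  3.061e+00] q [ 0.22  0.78 -0.07  2.07  0.17  0.3   1.5 ] F [-3.89  0.17  5.34] w 29.0
MOVE [-4.76  0.03 -0.04] [-0.    -0.001 -0.002] rows 1.141469400930689
```

View pics/c9.png

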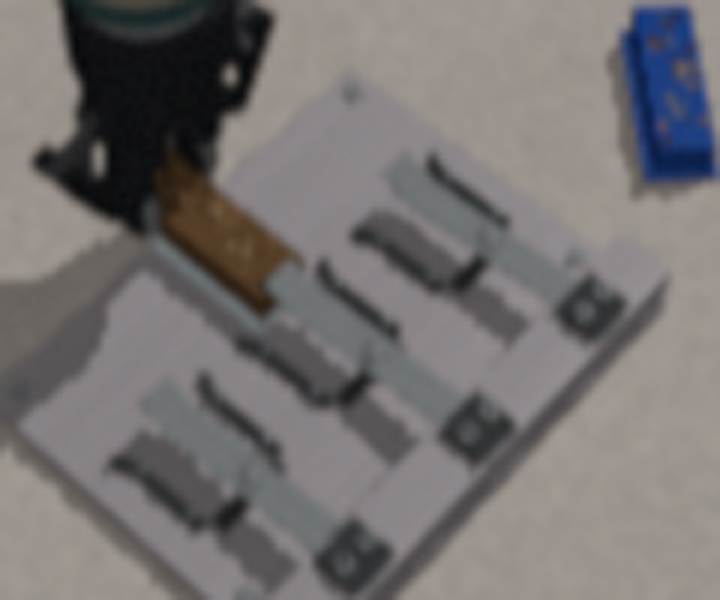

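The scene view shows the block entering under the middle spring, centred between the flares. The floor drag is a bit high, so I'll ease up slightly.

{"name": "carry_out", "arguments": {"series": [[[-0.1,0,-0.05,0,0,0,2],[-0.3,0,-0.05,0,0,0,2],[-0.6,0,-0.05,0,0,0,2]]]}}

```text
clock: 14.35
eef_pos: [494.9, -115.7, 19.4]
tool_rot: [3.141, -0.001, 3.061]
force: [-1.2, 0.2, -1.0]
width: 28.3
```

{"name": "carry_out", "arguments": {"series": [[[-0.3,0,0,0,0,0,2],[-0.6,0,0,0,0,0,2],[-0.9,0,0,0,0,0,2]]]}}

```text
clock: 14.6
eef_pos: [500.4, -116.3, 19.2]
tool_rot: [-3.141, -0.008, 3.061]
force: [-6.7, 0.4, 6.6]
width: 28.7
```

{"name": "carry_out", "arguments": {"series": [[[-0.1,0,-0.02,0,0,0,2],[-0.3,0,-0.02,0,0,0,2],[-0.5,0,-0.02,0,0,0,2]]]}}

```text
clock: 14.85
eef_pos: [509.7, -116.9, 19.7]
tool_rot: [3.141, 0.001, 3.061]
force: [-0.9, -0.3, -3.9]
width: 28.8
```

{"name": "carry_out", "arguments": {"series": [[[-0.3,0,0,0,0,0,2],[-0.6,0,0,0,0,0,2],[-0.9,0,0,0,0,0,2]]]}}

```text
clock: 15.1
eef_pos: [518.7, -117.6, 19.8]
tool_rot: [3.142, 0.0, 3.061]
force: [-0.6, -0.2, -3.4]
width: 28.8
```

```bash
python3 -c "
from h import *
to(536.4,-118.9,19.5,3.063)
d=get_image('scene');cv2.imwrite('pics/c10.png',cv2.resize(d['img'][210:310,200:320],None,fx=6,fy=6,interpolation=cv2.INTER_CUBIC))"
```

```text
t 15.1 pos [ 518.7 -117.6   19.8] rot [3.142 0.    3.061] q [ 0.22  0.79 -0.08  1.99  0.17  0.36  1.5 ] F [-0.64 -0.16 -3.37] w 28.8
MOVE [-1.77  0.02  0.03] [ 0.     0.    -0.002] rows 0.425415073721001
```

View pics/c10.png

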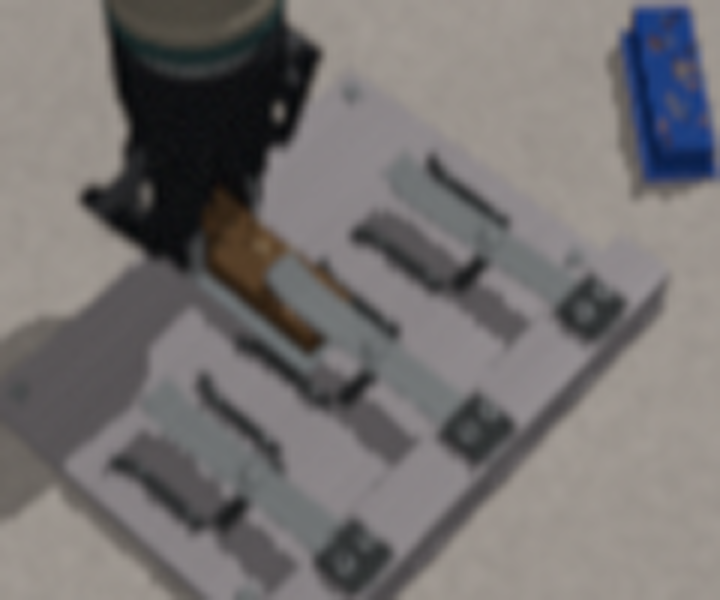

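The block is under the middle spring with its leading end near (320,345), about 17 mm short of the stop.

{"name": "carry_out", "arguments": {"series": [[[-0.3,0,0.02,0,0,0,2],[-0.6,0,0.03,0,0,0,2],[-0.9,0,0.03,0,0,0,2],[-1.2,0,0.03,0,0,0,2]]]}}

```text
clock: 15.48
eef_pos: [530.4, -118.6, 19.6]
tool_rot: [3.142, 0.0, 3.061]
force: [-0.9, 0.6, -2.7]
width: 28.6
```

{"name": "carry_out", "arguments": {"series": [[[-0.1,0,0,0,0,0,2],[-0.2,0,0,0,0,0,2]]]}}

```text
clock: 15.65
eef_pos: [532.3, -118.8, 19.6]
tool_rot: [3.142, 0.0, 3.061]
force: [-1.5, -0.8, -4.0]
width: 28.6
```

{"name": "carry_out", "arguments": {"series": [[[-0.1,0,0,0,0,0,2],[-0.1,0,0,0,0,0,2]]]}}

```text
clock: 15.82
eef_pos: [533.3, -118.9, 19.6]
tool_rot: [3.142, 0.0, 3.061]
force: [0.0, -0.2, -2.4]
width: 28.6
```

{"name": "carry_out", "arguments": {"series": [[[-0.1,0,0,0,0,0,2],[-0.1,0,0,0,0,0,2]]]}}

```text
clock: 15.98
eef_pos: [534.2, -119.0, 19.6]
tool_rot: [3.142, 0.0, 3.061]
force: [-0.3, -0.0, -2.7]
width: 28.7
```

{"name": "carry_out", "arguments": {"series": [[[-0.1,0,0,0,0,0,2],[-0.1,0,0,0,0,0,2]]]}}

```text
clock: 16.15
eef_pos: [535.2, -119.0, 19.6]
tool_rot: [3.142, 0.0, 3.061]
force: [-0.5, -0.6, -3.5]
width: 29.1
```

{"name": "carry_out", "arguments": {"series": [[[-0.05,0,0,0,0,0,2],[-0.05,0,0,0,0,0,2]]]}}

```text
clock: 16.32
eef_pos: [535.6, -119.1, 19.6]
tool_rot: [-3.142, 0.0, 3.061]
force: [-0.7, -0.3, -2.8]
width: 28.6
```

{"name": "carry_out", "arguments": {"series": [[[-0.05,0,0,0,0,0,2],[-0.05,0,0,0,0,0,2]]]}}

```text
clock: 16.48
eef_pos: [536.1, -119.1, 19.6]
tool_rot: [3.142, 0.0, 3.061]
force: [-0.9, -0.2, -2.8]
width: 28.6
```

{"name": "carry_out", "arguments": {"series": [[[-0.05,0,0,0,0,0,2],[-0.05,0,0,0,0,0,2]]]}}

```text
clock: 16.65
eef_pos: [536.2, -119.1, 19.5]
tool_rot: [3.142, -0.001, 3.061]
force: [-0.8, 0.1, -2.6]
width: 28.4
```

{"name": "carry_out", "arguments": {"series": [[[-0.05,0,0,0,0,0,2],[-0.05,0,0,0,0,0,2]]]}}

```text
clock: 16.82
eef_pos: [536.3, -119.2, 19.5]
tool_rot: [-3.142, -0.002, 3.061]
force: [-3.1, -0.2, -3.1]
width: 28.9
```

{"name": "carry_out", "arguments": {"series": [[[-0.05,0,0,0,0,0,2],[-0.05,0,0,0,0,0,2]]]}}

```text
clock: 16.98
eef_pos: [536.3, -119.2, 19.4]
tool_rot: [-3.142, -0.002, 3.061]
force: [-5.5, 1.2, -1.0]
width: 28.7
```

```bash
python3 -c "
from h import *
to(536.4,-118.9,19.5,3.063)
d=get_image('scene');cv2.imwrite('pics/c11.png',cv2.resize(d['img'][210:310,200:320],None,fx=6,fy=6,interpolation=cv2.INTER_CUBIC))"
```

```text
t 16.98 pos [ 536.3 -119.2   19.4] rot [-3.142e+00 -2.000e-03  3.061e+00] q [ 0.22  0.81 -0.09  1.94  0.16  0.4   1.5 ] F [-5.54  1.24 -1.04] w 28.7
MOVE [-0.01  0.03 -0.01] [-0.    -0.002 -0.002] rows 0.006894116298379143
```

View pics/c11.png

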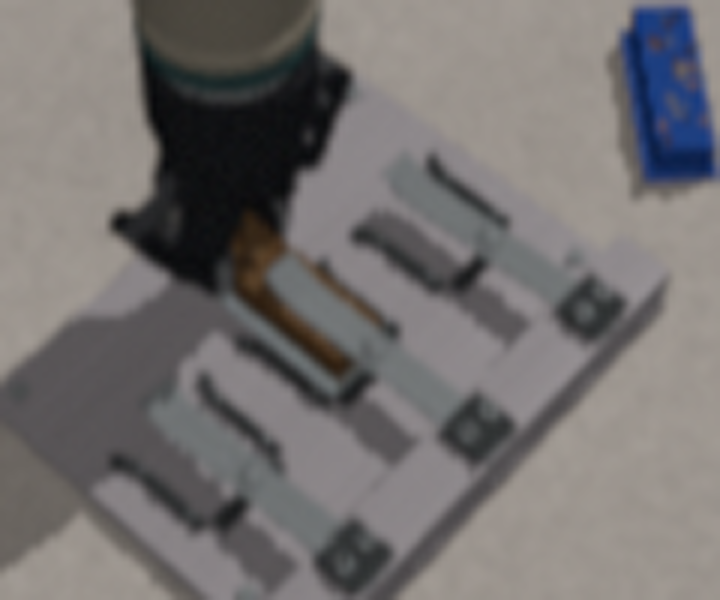

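Contact with the stop came at x=536.3, where predicted (536.4), with about 5 N. The scene shows the leading end at the stop bar near (355,380). Releasing now.

{"name": "carry_out", "arguments": {"series": [[[0,0,0.02,0,0,0,2],[0,0,0.02,0,0,0,3.2],[0,0,0.02,0,0,0,4.0],[0,0,0.02,0,0,0,5.0],[0,0,0.02,0,0,0,5.0]]]}}

```text
clock: 17.45
eef_pos: [539.1, -119.4, 19.9]
tool_rot: [-3.142, 0.003, 3.061]
force: [0.6, 0.2, -0.0]
width: 49.9
```

{"name": "carry_out", "arguments": {"series": [[[0,0,0,0,0,0,5.0],[0,0,-0.5,0,0,0,5.0],[0,0,-1.5,0,0,0,5.0],[0,0,-3.0,0,0,0,5.0],[0,0,-4.5,0,0,0,5.0]]]}}

```text
clock: 17.87
eef_pos: [537.5, -119.2, 65.4]
tool_rot: [3.142, -0.0, 3.061]
force: [-0.2, -0.9, 0.8]
width: 49.7
```

{"name": "carry_out", "arguments": {"series": [[[1,0,-2,0,0,0,5.0],[2,0,-4,0,0,0,5.0],[2.5,0,-6,0,0,0,5.0],[2.5,0,-6,0,0,0,5.0],[2.5,0,-6,0,0,0,5.0]]]}}

```text
clock: 18.28
eef_pos: [513.6, -117.5, 126.2]
tool_rot: [-3.141, 0.004, 3.061]
force: [-1.1, -0.6, 0.9]
width: 50.0
```

```bash
python3 -c "
from h import *
get_image('side');get_image('side')
to(536.4,-118.9,19.5,3.063)
s=read_state();d=get_image('wrist');T=wT(s,d);print(abs(s['qd']).max())
np.savez('w12.npz',Tw=T,**d)
c=d['img'][60:360,56:456];cv2.imwrite('pics/w12.png',cv2.resize(c,None,fx=2,fy=2,interpolation=cv2.INTER_CUBIC))
d=get_image('scene');cv2.imwrite('pics/c12.png',cv2.resize(d['img'][210:310,200:320],None,fx=6,fy=6,interpolation=cv2.INTER_CUBIC))"
```

```text
t 18.38 pos [ 512.8 -117.2  124.5] rot [3.142 0.    3.061] q [ 0.26  0.61 -0.13  1.96  0.13  0.58  1.53] F [-0.52 -0.79 -0.22] w 49.8
MOVE [-2.36  0.02 10.5 ] [ 0.     0.    -0.002] rows 2.5800587425746504
0.022156853735257012
```

View pics/w12.png

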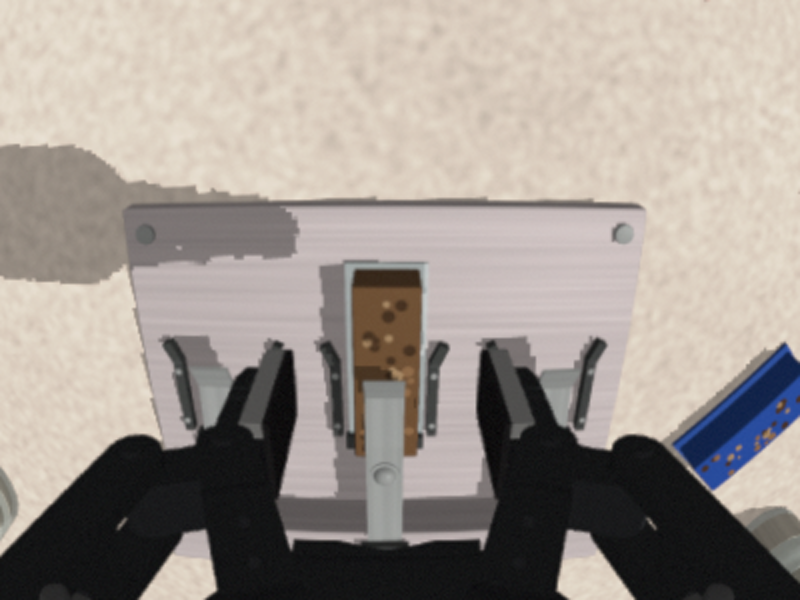

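View pics/c12.png

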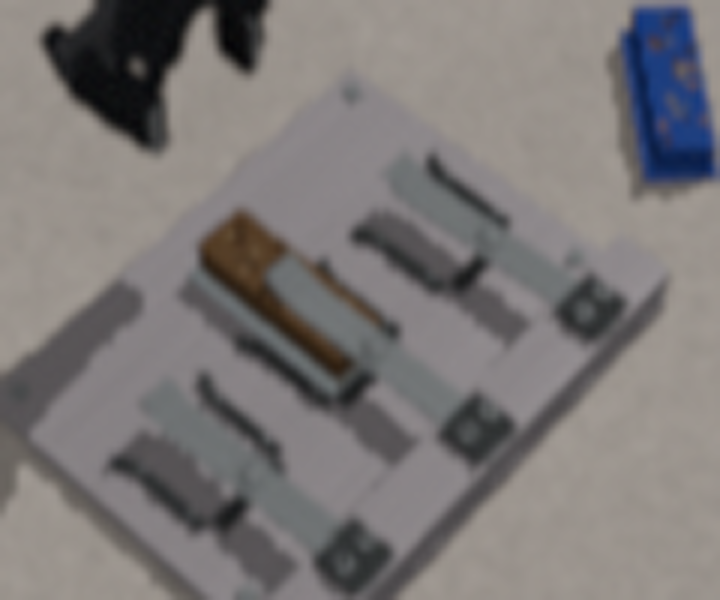

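The wrist view shows the block between the ribs, slide's trailing edge at row 264, leading soil end at row 455 and the spring on top. Now measuring the trailing edge.

```bash
python3 -c "
from h import *
d=np.load('w12.npz');T=d['Tw'];x=np.array([.9969,-.0785]);o=np.array([619.3,-125.4])
f=lambda u,v,z:fonz(d,T,56+u/2,60+v/2,z)[:2]
n=lambda p:((p-o)@x,(p-o)@np.array([.0785,.9969]))
for u,v,z in [(345,264,15),(427,263,15),(352,286,38),(421,286,38),(357,455,38),(416,456,38),(127,208,12),(643,208,12),(384,470,46)]: print((u,v),np.round(n(f(u,v,z)),1))
"
```

```text
(345, 264) [-98.7 -17.8]
(427, 263) [-99.2  19.2]
(352, 286) [-97.5 -13.5]
(421, 286) [-97.4  15.3]
(357, 455) [ -8.5 -13.4]
(416, 456) [-7.9 15.1]
(127, 208) [-125.6 -121.6]
(643, 208) [-125.3  122.1]
(384, 470) [-5.7 -0.3]
```

```bash
python3 -c "
from h import *
for n in ('side','scene'):
  a=np.load(n+'0.npz')['img'];b=get_image(n)['img']
  m=(cv2.blur(cv2.absdiff(a,b),(3,3)).max(2)>25).astype(np.uint8)
  for c in cv2.findContours(m,0,1)[0]:
    if cv2.contourArea(c)>12: print(n,cv2.boundingRect(c))
s=read_state();print(s['clock'],s['force'],abs(s['qd']).max());print(finish_job())
"
```

```text
side (215, 258, 33, 18)
side (378, 203, 20, 15)
side (414, 198, 8, 4)
side (227, 175, 25, 11)
side (320, 168, 81, 174)
side (424, 163, 7, 18)
side (365, 155, 5, 11)
side (373, 144, 41, 57)
side (404, 136, 5, 5)
side (449, 120, 6, 12)
side (395, 100, 50, 59)
side (365, 99, 37, 57)
side (406, 45, 5, 14)
side (415, 25, 3, 10)
side (379, 20, 23, 10)
side (296, 16, 8, 9)
side (305, 7, 7, 6)
side (468, 0, 37, 31)
side (448, 0, 40, 16)
side (417, 0, 63, 109)
side (372, 0, 28, 18)
side (365, 0, 6, 7)
side (350, 0, 59, 96)
side (241, 0, 122, 178)
scene (231, 245, 29, 28)
scene (0, 186, 223, 166)
scene (75, 171, 14, 7)
scene (302, 161, 30, 26)
scene (148, 86, 4, 13)
scene (108, 67, 33, 28)
scene (90, 62, 16, 33)
scene (106, 58, 12, 6)
scene (95, 42, 8, 8)
scene (97, 19, 40, 13)
scene (140, 16, 13, 41)
scene (92, 16, 15, 24)
scene (288, 0, 41, 53)
scene (99, 0, 187, 236)
scene (130, 0, 9, 6)
scene (91, 0, 23, 23)
18.5833 [-0.29796219  0.37083646 -0.14480184] 0.0017204776679570599
the job is handed in; nothing more can be done
None
```

The soil block is home under the middle spring, which is the right gauge, and the job is handed in after about 18.6 s with the robot clear of everything.

- **Spring test:** The middle spring gave about 4 mm at about 5.4 N, held for more than half a second. That is about 1.3–1.4 N/mm, both pressing and letting go. The highest reading was 5.6 N. I did not press the other two springs, because this reading is well clear of both the thin and the thick gauge.
- **Mounting:** I gripped the block near its trailing end and slid it flat along the floor from the open front. It met the stop at x = 536.3 mm, where I expected 536.4 mm, with about 5.5 N. The push peaked briefly at about 7 N as the spring lip lifted. I then let go and backed off.
- **Last checks:** In the wrist picture the slide's trailing edge is at −99 mm in the jig frame, which is fully home. The soil edges read about 1 mm further out than expected, within what the picture can resolve. I did not push the block again after releasing it.
- **Bench:** Comparing pictures from before and after, the only changes were at the block's old and new places and around the arm and its shadow. The arm and shadow hid part of each view, so the red block, the spatula and parts of the bench behind the arm were not fully compared.

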